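# Push the carton home in the roller lane and bolt it in

### The arm

A 7-joint arm with a two-finger parallel gripper is mounted at the origin on a cart in front of the work surface, level with it; the furniture and walls round the work are solid. World frame = base frame: x ahead of the robot, y to its left, z up, the work surface at z = 0. Lengths are in m, angles in rad, forces in N, time in s.
With the tool pointing down it reaches from about 0.425 to 0.925 m from the base axis. Payload 6.8 kg.
Tool frame: the origin (TCP) lies on the centre line of the jaws, within the pads' length; the fingertips stand 19 mm ahead of it and the grasp point (between the pads) is the TCP; z points along the fingers, y is the line along which they close (so a half turn about z gives the same grasp; the last joint's range is limited). The gripper opens to 85 mm and grips with 20 to 120 N. Pads are 22 mm wide; open, the fingers measure 114 mm over their backs; the gripper's body (76 mm by 85 mm) begins 54 mm behind the grasp point. The pads swing forward as they close: fully open they stand 13 mm farther back than shut.
Start: joints at [1.231, 0.477, 0.022, 1.555, -0.011, 1.109, -0.083], TCP at [0.155, -0.657, 0.25] pointing down, gripper open.
Joint ranges: [-2.96, 2.96], [-0.34, 2.1], [-1.41, 1.46], [0.24, 2.44], [-1.37, 4.51], [0.17, 1.92], [-2.96, 2.96]. Speed limits (rad/s): [2.39, 2.39, 3.14, 3.14, 3.14, 3.14, 3.14].

### API

Orientations are given as a unit quaternion [x, y, z, w].
In Python, from rig import status, imaging, job, finder gives the robot as it stands.
- The arm moves only by the tool move_arm, never from a script. Its argument "motion" is one flat list of numbers, 5 for each row, row after row: the opening, from 0 (shut) to 1 (fully open), then the shift along the tool's x, y, z each as a share of 50 mm, from -1 to 1, then the turn about the tool's z as a share of 5 degrees, from -1 to 1. A call has 1 to 20 rows; each row shifts and turns the commanded pose from where the row before left it, along the tool's axes as they then stand; what a row does not reach is not made up. A row lasts 1/10 s, in which the tool goes at most 50 mm and 8.59 degrees, less where a joint would pass 70% of its speed; a pose out of reach is approached as far as the arm can. A call with a number of a shift or a turn outside -1 to 1 is refused whole. A call with a gripper value outside its range is refused whole. The fingers move at their own pace and stop on an object; the grip force is fixed at half the most. Time passes only in rows, so rows that do not move let the fingers close. It gives the time, the measured TCP pose, the force, the opening and the grip force at its end, in the units of the state.
- status.get_obs(): the state, without advancing time (a new reading comes with each control period).
- imaging.capture(name): name is "scene" or "side" or "wrist"; returns the picture (400x640x3 uint8, red, green, blue); there is no depth.
- imaging.camera_params(name): a dict with "intrinsics" (3x3 intrinsics, pixels), "k1" (the pictures are not rectified: a ray, as slopes to the right and down, at radius r is drawn at 1 + k1 r^2 times it, then the intrinsics apply), "world_from_camera" (4x4, takes a point from camera to world coordinates). Camera axes: x right, y down, z forward; pixel columns grow to the right and rows downward; lengths in m; the calibration is good to about 2 mm. A picture is of the moment at which its call begins: read the wrist's pose just before it. camera_params takes no time and is no camera call; for the wrist camera it gives the pose at the moment of the call.
- job.sign_off(): hands the job in; it is judged then, once.
Trained networks look in the newest picture that a camera, given by its name, has taken for a name from the list of things; names that differ only in an ending like _2 or _b are one class to them, and where a whole thing is asked for, a point or a joint stands for the part that bears it (a point fixed in the world has none). Each returns a list of dicts, best first, with "p" (0 to 1); they miss things now and then, are a little off and sometimes report something else, mostly with a low value. They report only what shows in the picture. A call takes as long as a camera call. They do not tell look-alikes from the thing itself.
- finder.look_for(name, camera): "centre" ([x, y, z] in m, in world coordinates, good to about 4 mm: the middle of the surface that is visible of it).
- finder.outline_of(name, camera): "pixels" (400x640 bool, what is visible of it).
- finder.spot_point(name, camera): "centre" ([x, y, z] in m, in world coordinates, good to about 4 mm: a listed point, or the origin of a listed thing).
The state is a dict: "time": time; "joint_pos": joint angles; "qvel": joint speeds; "joint_efforts": joint torques, N m; "tcp_pos": TCP position; "orientation": TCP orientation; "wrist_force": force on the tool from outside, world axes, zero at the start; "moment": the same for the moment, N m; "grip_width": finger opening in m; "finger_force": force on a finger pad.
Only numpy, scipy, OpenCV 4.12 (cv2) and the standard library are available. Lean on these libraries where they do the work, as an engineer would, in place of code of your own. Each camera call takes 0.05 s, during which the arm holds its last target. There are 200 camera calls.

### The job

Push the slide bolt of the bench-top roller lane fully back by its black grip, then push the white carton that waits on the rollers along them until it stands fully home, square against the rubber end stop, and push the bolt fully shut behind it. The bare steel guide rails leave black marks, so neither the carton nor the robot may touch either rail at any time: centre and square the carton with gentle pushes before it goes in between them. Nothing is gripped, lifted or tipped, everything is only pushed with the fingers, and the other parts on the bench stay where they are.

Things in the scene. Friction and masses are not known exactly. Their poses are not given: they have to be found in the camera images.
- station: Fixed roller lane, 360 mm long (x), 130 mm wide (y). Origin: centre of its underside, on the bench; x along the lane to the end stop, y left, z up. Steel rollers across it, tops at z = 0.024; they turn freely with slight drag, a pushed carton stops within mm of the push. Frame sides (y = +-0.058 to +-0.065) end at z = 0.0225. Infeed x = -0.18 to -0.055: no rails there, carton's sides in reach.
- end_stop (a point): Centre of the rubber strip's face on the end stop, a steel plate 100 mm wide across the lane's far end that reaches station z = 0.068. This point: station x = 0.165, y = 0, z = 0.043; the strip is 70 mm wide, 20 mm high. Axes as the station's.
- rail_left: Left bare steel guide rail, not to be touched. Origin and axes as the station's. Upright leg 3 mm thick, inner face y = 0.0425 from x = -0.030 to 0.150, z = 0.0265 to 0.041; its infeed end flares outward to x = -0.054, y = 0.055. A flat flange (z up to 0.0285, screw heads to 0.031) runs outward to y = 0.065.
- rail_right: Right guide rail, mirror image of the left one (inner face at y = -0.0425). The lane between the rails is 85 mm wide, the carton 62 mm.
- carton: White closed part carton, 88 mm long (its own y), 62 mm wide (its own x), 34 mm high, about 0.3 kg. Origin: centre of its underside. It waits on the infeed rollers with its long side roughly along the lane, up to 12 mm off the centre line and up to 0.2 rad askew.
- home (a point): Where the carton's origin is when it stands fully home and centred: on the roller tops, 44 mm before the end stop's face, at station x = 0.121, y = 0. Axes as the station's.
- bolt (a joint): Slide bolt, m: 0 = shut, 0.060 = fully back (end of travel, towards station +y). Slides at about 2 N, stays where left. Steel rod, 12 mm diameter, along station y at x = 0.065, z = 0.050, above the rail. Shut, its tip is at y = -0.015 and bars the lane 6 mm behind a carton that is home; fully back, the tip is at y = +0.045, clear of the lane.
- bolt_knob (a point): Middle of the bolt's upright black round grip, 15 mm diameter, 45 mm tall (station z = 0.066 to 0.111). It moves with the bolt: station x = 0.065, y = 0.095 + bolt value, z = 0.0885. The bearing blocks beside it (30 mm wide in x, y = 0.067 to 0.080 and 0.166 to 0.179) end at z = 0.060.
- small_carton: Small white carton, 46 x 62 x 26 mm, loose on the bench, to be left alone. Origin: centre of its underside.
- checker: Small black cell checker, 68 x 40 x 18 mm, loose on the bench, to be left alone. Origin: centre of its underside.
- puck: Flat black square puck, 50 x 50 x 14 mm, loose on the bench, to be left alone. Origin: centre of its underside.
Things that resemble listed ones, but are neither listed nor needed, are in the scene too. Leave any orange look-alike of the carton alone.

How it is judged:
On the way, in this order (a step that is already met when the one before it is completed fails the run):
1. the bolt is fully back (value of joint bolt above 0.054 m), for 0.1 s.
2. the carton is home against the end stop with the bolt still back (x of carton in the frame of home above -0.005 m and value of joint bolt above 0.045 m), for 0.1 s.
3. the bolt is shut behind the carton (value of joint bolt below 0.006 m), for 0.1 s.
At the end, for the whole second after the job is handed in: The carton stands flat and still on the rollers between the rails, within 5 mm of full contact with the end stop and within 0.08 rad of square, and the bolt is within 6 mm of fully shut behind it (x of carton in the frame of home between -0.005 and 0.004 m and y of carton in the frame of home between -0.0115 and 0.0115 m and z of carton in the frame of home below 0.005 m and angle between the y axis of carton and the x axis of station, either way round below 0.08 rad and angle between carton's own z axis and vertical below 0.05 rad and linear speed of carton below 0.01 m/s and value of joint bolt below 0.006 m); the robot touches nothing.
It fails at once if a guide rail is touched by the carton or the robot (contact force between anything else and rail_left above 0.3 N or contact force between anything else and rail_right above 0.3 N).
It fails at once if the carton is lifted or tipped (height (world z) of carton above 0.032 m or angle between carton's own z axis and vertical above 0.15 rad).
It fails at once if the carton is pinched or pressed hard (over 30 N) (contact force between the fingers and carton above 30 N).
It fails at once if the carton leaves the rollers (height (world z) of carton below 0.018 m).
It fails at once if another part on the bench is moved (distance of any of small_carton, checker, puck from where it was at the start of the episode above 0.015 m).
It also fails if it takes over 72 s, if anything falls off the work surface, if the arm or the gripper's body presses on something with over 40 N, if the wrist force passes 120 N, or if a joint passes its speed limit or range.

## Working session

There is one attempt and no reset: what is moved stays moved. The work goes in short steps, Python scripts to look and compute and a tool call to move; the robot and the scene stay as the last step left them, time stands still between calls to the robot, and variables do not carry over. Pictures are saved under pics/ and viewed, at most 10 in all, crops included, and the job is handed in when it is done.

Besides the shell and the picture viewer there is one more tool, called after ">>>" in YAML: its name, and indented under it one key for each argument. move_arm: Moves the arm, as the interface text tells. Shift numbers are shares of 50 mm and turn numbers shares of 5 degrees, none past 1 either way. Its arguments: {"type":"object","properties":{"motion":{"type":"array"}},"required":["motion"]}

```bash
mkdir -p pics
cat > h.py <<'E'
import numpy as np, cv2
from rig import status, imaging, job, finder
def snap(c,n):
    im=imaging.capture(c); cv2.imwrite(f'pics/{n}.png',im[:,:,::-1]); return im
def ray(c,uv):
    p=imaging.camera_params(c);K=np.array(p['intrinsics']);T=np.array(p['world_from_camera'])
    k1=p['k1'];f=np.atleast_2d(uv).astype(float)
    d=np.c_[(f[:,0]-K[0,2])/K[0,0],(f[:,1]-K[1,2])/K[1,1]];u=d.copy()
    for _ in range(20): u=d/(1+k1*(u**2).sum(1,keepdims=True))
    return T[:3,3],np.c_[u,np.ones(len(u))]@T[:3,:3].T
def atz(c,uv,z):
    o,r=ray(c,uv); return o+r*((z-o[2])/r[:,2])[:,None]
def proj(c,P):
    p=imaging.camera_params(c);K=np.array(p['intrinsics']);T=np.array(p['world_from_camera'])
    q=(np.atleast_2d(P)-T[:3,3])@T[:3,:3];s=q[:,:2]/q[:,2:];s=s*(1+p['k1']*(s**2).sum(1,keepdims=True))
    return s*[K[0,0],K[1,1]]+[K[0,2],K[1,2]]
E
python3 - <<'E'
from h import *
np.set_printoptions(precision=4,suppress=True)
a=snap('scene','a');b=snap('side','b')
cv2.imwrite('pics/ab.png',np.vstack([a,b])[:,:,::-1])
for c in('scene','side'):
    print(c,np.array(imaging.camera_params(c)['world_from_camera'])[:3,3])
    for n in('station','end_stop','carton','home','bolt_knob','small_carton','checker','puck'):
        try: print(n,[(np.round(d['centre'],4),round(d['p'],2)) for d in finder.spot_point(n,c)][:3])
        except Exception as e: print(n,e)
s=status.get_obs();print(s['time'],s['tcp_pos'],s['orientation'])
E
```

```text
scene [ 0.201  -0.6621  0.7152]
station [(array([ 0.5521, -0.1021, -0.0003]), 0.78), (array([0.5131, 0.0055, 0.0896]), 0.5)]
end_stop [(array([0.6523, 0.0338, 0.0406]), 0.71)]
carton [(array([ 0.489 , -0.1969,  0.0225]), 0.82), (array([ 0.279 , -0.2532, -0.002 ]), 0.63), (array([0.6226, 0.0004, 0.0239]), 0.6)]
home [(array([0.6212, 0.0026, 0.0239]), 0.85)]
bolt_knob [(array([0.5147, 0.0048, 0.0887]), 0.78)]
small_carton [(array([ 0.6357, -0.342 , -0.0004]), 0.62)]
checker [(array([ 0.742 , -0.2209, -0.0024]), 0.55), (array([ 0.5268, -0.3702,  0.0017]), 0.25)]
puck [(array([ 0.5274, -0.3719,  0.0026]), 0.94)]
side [ 1.2458 -0.3034  0.5132]
station [(array([ 0.5519, -0.104 ,  0.003 ]), 0.74), (array([ 0.7363, -0.2238,  0.0012]), 0.35)]
end_stop [(array([0.6469, 0.0313, 0.0419]), 0.7)]
carton [(array([ 0.4899, -0.1977,  0.0195]), 0.92), (array([ 0.2818, -0.2534, -0.0024]), 0.89)]
home [(array([ 0.619 , -0.0059,  0.0249]), 0.91)]
bolt_knob [(array([0.5097, 0.008 , 0.0882]), 0.55)]
small_carton [(array([ 0.638 , -0.3348,  0.0006]), 0.56)]
checker [(array([ 0.736 , -0.2251, -0.0012]), 0.8)]
puck [(array([0.5106, 0.0045, 0.0886]), 0.73), (array([ 0.529 , -0.3706,  0.0061]), 0.68)]
0.9 [ 0.1551 -0.6569  0.2503] [ 0.9933  0.1156  0.     -0.    ]
```

View pics/a.png

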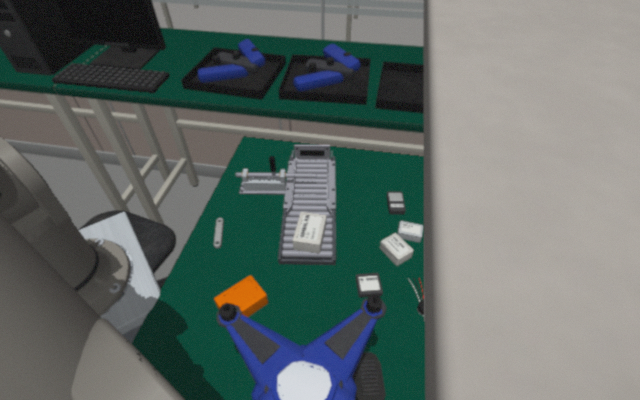

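View pics/b.png

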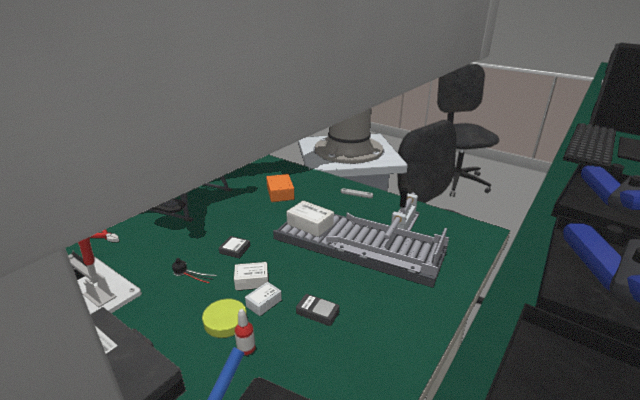

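The scene view shows the lane at px (310,200), with the carton on its infeed and the knob at (272,165). The side view agrees. Both give a lane heading of about 54°. I'll move over the lane and measure from the wrist camera.

>>> move_arm:
  motion: [0, 0.7, -0.64, 0, 0, 0, 0.7, -0.64, 0, 0, 0, 0.7, -0.64, 0, 0, 0, 0.7, -0.64, 0, 0, 0, 0.7, -0.64, 0, 0, 0, 0.7, -0.64, 0, 0, 0, 0.7, -0.64, 0, 0, 0, 0.7, -0.64, 0, 0, 0, 0.7, -0.64, 0, 0, 0, 0.7, -0.64, 0, 0, 0, 0.7, -0.64, 0, 0, 0, 0.7, -0.64, 0, 0, 0, 0.7, -0.64, 0, 0]

```text
time: 2.2
tcp_pos: [0.5033, -0.146, 0.2507]
orientation: [0.993, 0.115, 0.0, 0.0]
wrist_force: [0.2, -0.2, -0.3]
grip_width: 0.0001
finger_force: 0.0
```

>>> move_arm:
  motion: [0, 0, 0, -0.5, -1, 0, 0, 0, -0.5, -1, 0, 0, 0, -0.5, -1, 0, 0, 0, -0.5, -1, 0, 0, 0, 0, -1, 0, 0, 0, 0, -1, 0, 0, 0, 0, -1, 0, 0, 0, 0, -1, 0, 0, 0, 0, 0, 0, 0, 0, 0, 0]

```text
time: 3.2
tcp_pos: [0.5023, -0.1477, 0.3504]
orientation: [0.894, 0.447, 0.0, 0.0]
wrist_force: [-1.2, -0.0, 0.4]
grip_width: -0.0003
finger_force: 0.0
```

Run:
```python
from h import *
np.set_printoptions(precision=4,suppress=True)
s=status.get_obs();print(s['time'],s['tcp_pos'],s['orientation'],s['joint_pos'],s['wrist_force'])
c='wrist';snap(c,'c');print(np.array(imaging.camera_params(c)['world_from_camera']))
for n in('station','end_stop','carton','home','bolt_knob'):
    print(n,[(np.round(d['centre'],4),round(d['p'],2)) for d in finder.spot_point(n,c)][:3])
```

```text
3.2 [ 0.5023 -0.1477  0.3504] [0.8944 0.4473 0.0001 0.0001] [ 0.5035  0.1674 -0.3822  1.7636  0.0662  1.223  -0.5398] [-1.2322 -0.0426  0.4078]
[[ 0.7998 -0.5733 -0.1781  0.548 ]
 [-0.6003 -0.764  -0.2364 -0.087 ]
 [-0.0006  0.296  -0.9552  0.4742]
 [ 0.      0.      0.      1.    ]]
station [(array([ 0.553 , -0.0998,  0.0014]), 0.84)]
end_stop []
carton [(array([ 0.2843, -0.2564, -0.0019]), 0.95), (array([ 0.4895, -0.2006,  0.0283]), 0.88)]
home [(array([ 0.6236, -0.004 ,  0.0234]), 0.91)]
bolt_knob [(array([0.5128, 0.0038, 0.0859]), 0.85), (array([ 0.6219, -0.0049,  0.0259]), 0.22)]
```

View pics/c.png

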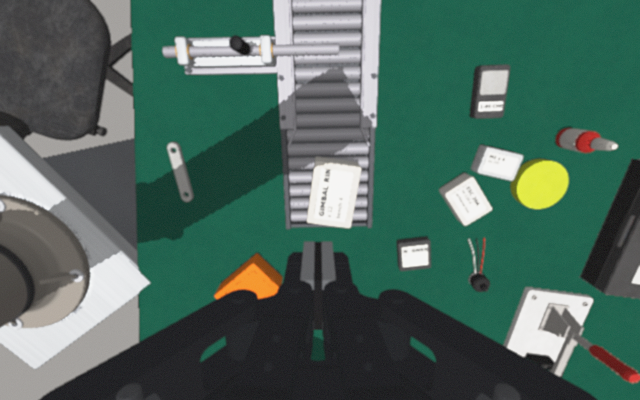

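The wrist view shows the lane running nearly vertically: infeed corners at about (286,227) and (373,228), carton around (333,195) and askew, knob at (240,45). I'll enlarge it to pick edges.

Run:
```python
from h import *
im=cv2.imread('pics/c.png')[0:235,160:400]
cv2.imwrite('pics/c2.png',cv2.resize(im,None,fx=2.5,fy=2.5,interpolation=cv2.INTER_CUBIC))
m=finder.outline_of('carton','wrist')
for d in m[:3]:
    p=d['pixels'].astype(np.uint8);r=cv2.minAreaRect(cv2.findNonZero(p));print(d['p'],r)
```

```text
0.86 ((333.45001220703125, 192.35000610351562), (47.09330749511719, 68.16509246826172), 8.130102157592773)
```

View pics/c2.png

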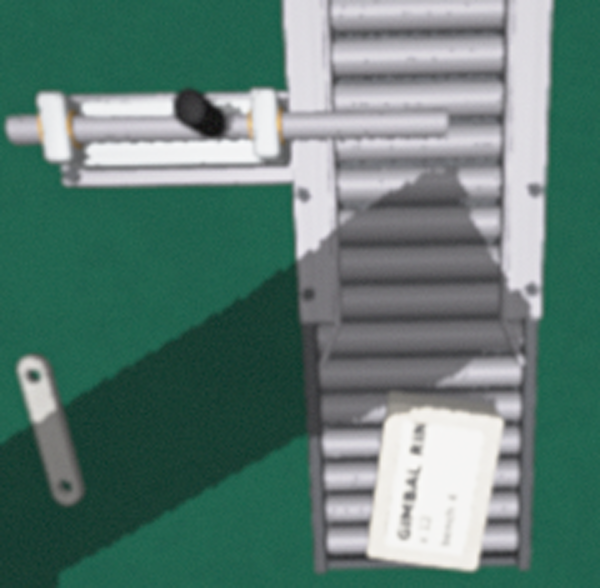

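Crop points: infeed corners (318,571) and (528,570), rail flange edges (285,0)–(302,320) and (551,0)–(540,318), bolt tip (447,124), knob top (191,105), carton top corners (386,408), (503,418), (477,571) and (368,556). I'll fit the poses from these.

```bash
cat >> h.py <<'E'
def st2w(S,P):
    P=np.atleast_2d(P).astype(float);c,s=np.cos(S[2]),np.sin(S[2]);R=np.array([[c,-s],[s,c]])
    return np.c_[P[:,:2]@R.T+S[:2],P[:,2:]]
def w2st(S,P):
    P=np.atleast_2d(P).astype(float);c,s=np.cos(S[2]),np.sin(S[2]);R=np.array([[c,-s],[s,c]])
    return np.c_[(P[:,:2]-S[:2])@R,P[:,2:]]
E
python3 - <<'E'
from h import *
from scipy.optimize import least_squares as ls
np.set_printoptions(precision=4,suppress=True)
f=lambda L:np.array(L)/2.5+[160,0]
A=atz('wrist',f([(318,571),(528,570)]),.0225)
E=atz('wrist',f([(285,0),(302,320),(551,0),(540,318)]),.0285)
k=atz('wrist',f([(191,105)]),.111); t=atz('wrist',f([(447,124)]),.05)
def r(S):
    return np.r_[(w2st(S,A)[:,:2]-[[-.18,.065],[-.18,-.065]]).ravel(),w2st(S,E)[:,1]-[.065,.065,-.065,-.065],
      w2st(S,k)[0,:2]-[.065,.095],w2st(S,t)[0,:2]-[.065,-.015]]
q=ls(r,[.552,-.103,.95],x_scale=[.1,.1,1]);S=q.x;print(S,np.degrees(S[2]));print(q.fun*1000)
np.save('S.npy',S)
C=w2st(S,atz('wrist',f([(386,408),(503,418),(477,571),(368,556)]),.058))
print(C,C.mean(0));d=C[0]-C[3]+C[1]-C[2];w=C[0]-C[1]+C[3]-C[2]
print('len',np.linalg.norm(C[0]-C[3]),np.linalg.norm(C[1]-C[2]),'wid',np.linalg.norm(C[0]-C[1]),np.linalg.norm(C[3]-C[2]),'ang',np.arctan2(d[1],d[0]),np.arctan2(-w[0],w[1]))
print('tcp st',w2st(S,status.get_obs()['tcp_pos']))
print('stop etc',st2w(S,[[.165,0,.04],[.121,0,.024],[.065,.095,.0885]]))
E
```

```text
[ 0.5528 -0.1026  0.9488] 54.36200579156399
[ 1.3281 -1.723  -0.522   1.1642 -0.9863 -0.8008  0.1259  0.028   0.2446
  0.3942 -1.0507  1.7978]
[[-0.0724  0.0193  0.058 ]
 [-0.079  -0.0421  0.058 ]
 [-0.1656 -0.0294  0.058 ]
 [-0.1554  0.0312  0.058 ]] [-0.1181 -0.0053  0.058 ]
len 0.08387761015050135 0.08756809009367766 wid 0.061756119523016004 0.06139661154146516 ang -0.1443856415145425 -0.13646609911007082
tcp st [[-0.0659  0.0148  0.3503]]
stop etc [[ 0.6489  0.0315  0.04  ]
 [ 0.6233 -0.0042  0.024 ]
 [ 0.5135  0.0056  0.0885]]
```

>>> move_arm:
  motion: [0, 0.437, -0.117, 0.4, -0.25, 0, 0.437, -0.117, 0.4, 0, 0, 0.437, -0.117, 0.4, 0, 0, 0.437, -0.117, 0.4, 0, 0, 0.437, -0.117, 0.4, 0, 0, 0.437, -0.117, 0.4, 0, 0, 0, 0, 0.5, 0, 0, 0, 0, 0.5, 0, 0, 0, 0, 0.5, 0, 0, 0, 0, 0.5, 0, 0, 0, 0, 0.3, 0, 0, 0, 0, 0, 0]

```text
time: 4.75
tcp_pos: [0.549, -0.0207, 0.1134]
orientation: [0.889, 0.458, -0.002, -0.001]
wrist_force: [0.0, 0.2, -0.2]
grip_width: 0.0002
finger_force: 0.0
```

```bash
cat > p.py <<'E'
from h import *
np.set_printoptions(precision=4,suppress=True)
S=np.load('S.npy');s=status.get_obs();q=s['orientation']
print('t',s['time'],'tcp st',w2st(S,s['tcp_pos'])[0],'yaw err deg',np.degrees(2*np.arctan2(q[1],q[0])-S[2]),'F',s['wrist_force'],s['grip_width'])
E
python3 p.py
```

```text
t 4.75 tcp st [0.0643 0.0508 0.1134] yaw err deg 0.16712880965775065 F [ 0.0139  0.1945 -0.2369] 0.00021718059336055725
```

>>> move_arm:
  motion: [0, 0, 0, 0.44, 0, 0, 0, 0, 0, 0, 0, 0, -0.2, 0, 0, 0, 0, -0.2, 0, 0, 0, 0, -0.2, 0, 0, 0, 0, -0.2, 0, 0, 0, 0, -0.2, 0, 0, 0, 0, -0.2, 0, 0, 0, 0, -0.2, 0, 0, 0, 0, 0, 0, 0]

```text
time: 5.75
tcp_pos: [0.4915, 0.0211, 0.0931]
orientation: [0.888, 0.459, -0.001, -0.0]
wrist_force: [0.2, -0.1, 0.2]
grip_width: -0.0001
finger_force: 0.0
```

```bash
python3 p.py
```

```text
t 5.75 tcp st [0.0648 0.1218 0.0931] yaw err deg 0.2730630624553646 F [ 0.2352 -0.0615  0.2117] -5.174668369995882e-05
```

>>> move_arm:
  motion: [0, 0, -0.1, 0, 0, 0, 0, -0.1, 0, 0, 0, 0, -0.04, 0, 0, 0, 0, -0.04, 0, 0]

```text
time: 6.15
tcp_pos: [0.4817, 0.028, 0.0931]
orientation: [0.889, 0.458, -0.0, 0.0]
wrist_force: [4.5, -3.8, -1.1]
grip_width: -0.0
finger_force: 3.4
```

```bash
python3 p.py
```

```text
t 6.15 tcp st [0.0646 0.1338 0.0931] yaw err deg 0.1572846011500515 F [ 4.4662 -3.8427 -1.0734] -4.251407848794723e-05
```

>>> move_arm:
  motion: [0, 0, -0.04, 0, 0, 0, 0, -0.04, 0, 0, 0, 0, 0, 0, 0, 0, 0, 0, 0, 0]

```text
time: 6.55
tcp_pos: [0.4815, 0.028, 0.0935]
orientation: [0.89, 0.457, 0.002, 0.002]
wrist_force: [10.5, -8.4, -7.9]
grip_width: -0.0
finger_force: 6.6
```

```bash
python3 p.py
```

```text
t 6.55 tcp st [0.0646 0.134  0.0935] yaw err deg 0.011887038549829324 F [10.5334 -8.4257 -7.8607] -4.0042743296681495e-05
```

>>> move_arm:
  motion: [0, 0, 0.2, 0, 0, 0, 0, 0.1, -0.44, 0, 0, 0, 0, -0.45, 0, 0, 0, 0, -0.45, 0, 0.3, -0.589, 0.27, 0, 0, 0.3, -0.589, 0.27, 0, 0, 0.3, -0.589, 0.27, 0, 0, 0.3, -0.589, 0.27, 0, 0, 0.3, -0.589, 0.27, 0, 0, 0.3, -0.589, 0.27, 0, 0, 0.3, -0.589, 0.27, 0, 0, 0.3, -0.589, 0.27, 0, 0, 0.3, -0.589, 0.27, 0, 0, 0.3, 0, 0, 0, 0, 0.3, 0, 0, 0, 0]

```text
time: 8.05
tcp_pos: [0.4355, -0.2647, 0.16]
orientation: [0.889, 0.457, -0.0, -0.001]
wrist_force: [0.1, 1.6, -0.1]
grip_width: 0.0259
finger_force: 0.0
```

```bash
python3 p.py
python3 - <<'E'
from h import *
snap('wrist','d');im=cv2.imread('pics/d.png')
cv2.imwrite('pics/d2.png',cv2.resize(im[60:310,170:490],None,fx=2.4,fy=2.4,interpolation=cv2.INTER_CUBIC))
E
```

```text
t 8.05 tcp st [-0.2001  0.0008  0.16  ] yaw err deg 0.07590843301717479 F [ 0.0716  1.6201 -0.0962] 0.02589594332188223
```

View pics/d2.png

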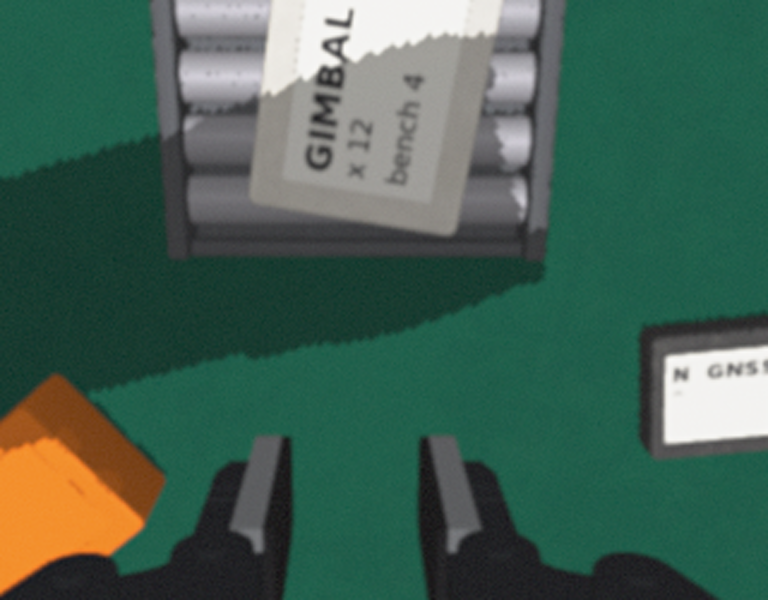

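Rear edge of the carton runs from (252,200) to (455,236) in the crop, the frame's infeed corners are at (170,258) and (545,258), and the fingers stand clear behind it. I'll check these against the fit.

Run:
```python
from h import *
np.set_printoptions(precision=4,suppress=True)
S=np.load('S.npy');f=lambda L:np.array(L)/2.4+[170,60]
print(w2st(S,atz('wrist',f([(170,258),(545,258)]),.0225)));print(w2st(S,atz('wrist',f([(250,200),(455,236)]),.058)))
```

```text
[[-0.1786  0.0647  0.0225]
 [-0.1783 -0.0643  0.0225]]
[[-0.1539  0.0316  0.058 ]
 [-0.1643 -0.0284  0.058 ]]
```

>>> move_arm:
  motion: [0.3, 0, 0.1, 0.5, 0, 0.3, 0, 0, 0.5, 0, 0.3, 0, 0, 0.5, 0, 0.3, 0, 0, 0.5, 0, 0.3, 0, 0, 0.14, 0, 0.3, 0, 0, 0, 0]

```text
time: 8.7
tcp_pos: [0.4399, -0.2659, 0.0526]
orientation: [0.888, 0.459, -0.0, -0.001]
wrist_force: [0.3, 0.0, 1.0]
grip_width: 0.0257
finger_force: 0.0
```

>>> move_arm:
  motion: [0.3, 0.1, 0, 0, 0, 0.3, 0.1, 0, 0, 0, 0.3, 0.1, 0, 0, 0, 0.3, 0.1, 0, 0, 0, 0.3, 0.04, 0, 0, 0, 0.3, 0.04, 0, 0, 0, 0.3, 0.04, 0, 0, 0, 0.3, 0.04, 0, 0, 0, 0.3, 0.04, 0, 0, 0, 0.3, 0.04, 0, 0, 0, 0.3, 0.04, 0, 0, 0, 0.3, 0.04, 0, 0, 0, 0.3, 0.04, 0, 0, 0, 0.3, 0.04, 0, 0, 0, 0.3, 0, 0, 0, 0]

```text
time: 10.2
tcp_pos: [0.4635, -0.2345, 0.0533]
orientation: [0.889, 0.458, 0.0, -0.0]
wrist_force: [0.4, -0.1, -0.1]
grip_width: 0.0257
finger_force: 0.0
```

```bash
cat > c.py <<'E'
from h import *
import sys
np.set_printoptions(precision=4,suppress=True)
S=np.load('S.npy');im=snap('wrist',sys.argv[1])
for c in ('wrist','scene'):
  if c=='scene': imaging.capture(c)
  print(c,[(w2st(S,d['centre'])[0],round(d['p'],2)) for d in finder.spot_point('carton',c)][:2])
x0,y0=170,int(sys.argv[2])
cv2.imwrite(f'pics/{sys.argv[1]}2.png',cv2.resize(im[y0:y0+250,x0:x0+320,::-1],None,fx=2.4,fy=2.4,interpolation=cv2.INTER_CUBIC))
E
python3 p.py; python3 c.py e 0
```

```text
t 10.2 tcp st [-0.1593 -0.0044  0.0533] yaw err deg 0.19917805944626604 F [ 0.3867 -0.1405 -0.1095] 0.025657782074311748
wrist [(array([-0.1011, -0.0048,  0.0285]), 0.96)]
scene [(array([-0.2802,  0.1353,  0.0004]), 0.71), (array([-0.1016, -0.0012,  0.0209]), 0.59)]
```

View pics/e2.png

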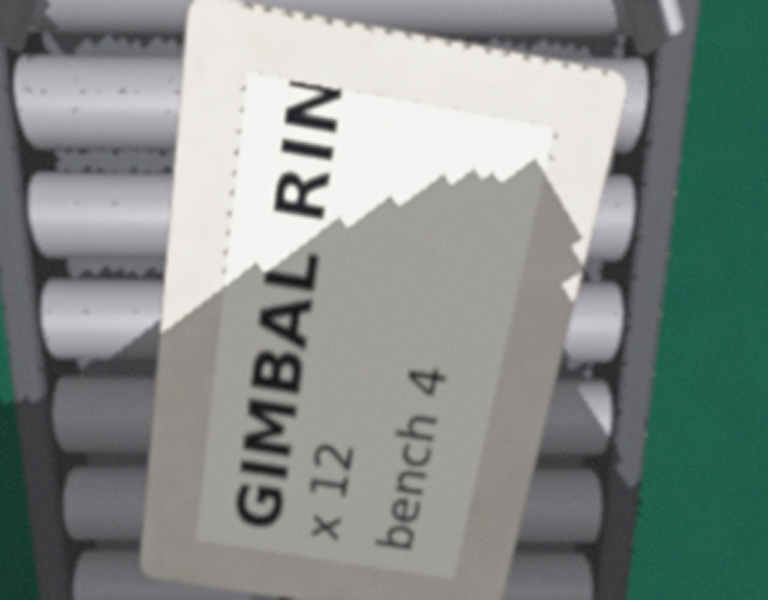

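The carton is still askew: leading corners at (192,0) and (624,74), rear-left corner at (143,575).

Run:
```python
from h import *
np.set_printoptions(precision=4,suppress=True)
S=np.load('S.npy');f=lambda L:np.array(L)/2.4+[170,0]
C=w2st(S,atz('wrist',f([(192,0),(624,74),(143,575)]),.058));print(C)
d=C[0]-C[1];print(np.hypot(*d[:2]),np.arctan2(-d[0],d[1]));d=C[0]-C[2];print(np.hypot(*d[:2]),np.arctan2(d[1],d[0]));print((C[1]+C[2])/2)
```

```text
[[-0.054   0.0178  0.058 ]
 [-0.0629 -0.0415  0.058 ]
 [-0.1388  0.0312  0.058 ]]
0.059891920889026805 -0.14873177206834967
0.08584219518329121 -0.15710618120487937
[-0.1009 -0.0051  0.058 ]
```

The carton slid straight and stayed at about -0.145 rad, centred at (-0.101, -0.005). I'll square it with both fingers side-on against its right side, so I back off, go round to the right and turn the tool 90°.

>>> move_arm:
  motion: [0.3, -0.2, 0, 0, 0, 0.3, 0, 0, -0.5, 0, 0.3, 0, 0, -0.5, 0, 0.3, 0, 0, -0.4, 0, 0.3, 0.34, 0.35, 0, 0, 0.3, 0.34, 0.35, 0, 0, 0.3, 0.34, 0.35, 0, 0, 0.3, 0.34, 0.35, 0, 0, 0.3, 0, 0, 0, 0]

```text
time: 11.3
tcp_pos: [0.5567, -0.2277, 0.1235]
orientation: [0.888, 0.459, 0.001, 0.0]
wrist_force: [-0.7, -1.1, -0.5]
grip_width: 0.0251
finger_force: 0.0
```

>>> move_arm:
  motion: [0.35, 0, 0, 0, 1, 0.35, 0, 0, 0, 1, 0.35, 0, 0, 0, 1, 0.35, 0, 0, 0, 1, 0.35, 0, 0, 0, 1, 0.35, 0, 0, 0, 1, 0.35, 0, 0, 0, 1, 0.35, 0, 0, 0, 1, 0.35, 0, 0, 0, 1, 0.35, 0, 0, 0, 1, 0.35, 0, 0, 0, 1, 0.35, 0, 0, 0, 1, 0.35, 0, 0, 0, 1, 0.35, 0, 0, 0, 1, 0.35, 0, 0, 0, 1, 0.35, 0, 0, 0, 1, 0.35, 0, 0, 0, 1, 0.35, 0, 0, 0, 1, 0.35, 0, 0, 0, 0]

```text
time: 13.2
tcp_pos: [0.5527, -0.2291, 0.1232]
orientation: [0.952, -0.305, -0.0, 0.0]
wrist_force: [0.6, 0.3, 0.1]
grip_width: 0.0299
finger_force: 0.0
```

```bash
python3 p.py
```

```text
t 13.2 tcp st [-0.1029 -0.0737  0.1232] yaw err deg -89.93195274437674 F [0.5536 0.2969 0.0701] 0.029918569738115946
```

>>> move_arm:
  motion: [0.35, 0, 0, 0.5, 0, 0.35, 0, 0, 0.5, 0, 0.35, 0, 0, 0.4, 0, 0.35, -0.12, 0, 0, 0, 0.35, -0.12, 0, 0, 0, 0.35, -0.04, 0, 0, 0, 0.35, -0.04, 0, 0, 0, 0.35, -0.04, 0, 0, 0, 0.35, -0.04, 0, 0, 0, 0.35, -0.04, 0, 0, 0, 0.35, -0.04, 0, 0, 0, 0.35, -0.04, 0, 0, 0, 0.35, -0.04, 0, 0, 0, 0.35, -0.03, 0, 0, 0, 0.35, 0, 0, 0, 0]

```text
time: 14.7
tcp_pos: [0.53, -0.2111, 0.0534]
orientation: [0.952, -0.305, 0.0, -0.0]
wrist_force: [1.4, -1.5, 1.0]
grip_width: 0.0299
finger_force: 0.4
```

```bash
python3 p.py; python3 c.py g 60
```

```text
t 14.7 tcp st [-0.1016 -0.0447  0.0534] yaw err deg -89.82780788072739 F [ 1.393  -1.5134  1.0161] 0.029918934655637563
wrist [(array([-0.1049,  0.0009,  0.0272]), 0.85)]
scene [(array([-0.1005, -0.0007,  0.0244]), 0.63), (array([-0.2795,  0.1354,  0.0025]), 0.63)]
```

View pics/g.png

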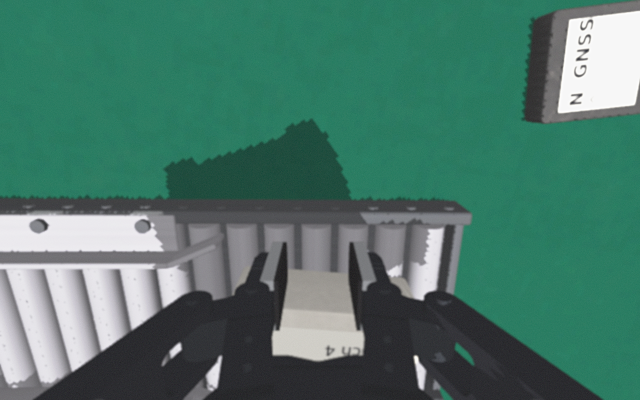

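The carton's right side lies between the fingers at (320,290), nearly level in the image, so it looks flush. I'll push 2 mm more, back off and check from above.

>>> move_arm:
  motion: [0.35, -0.02, 0, 0, 0, 0.35, -0.02, 0, 0, 0, 0.35, -0.01, 0, 0, 0, 0.35, 0, 0, 0, 0, 0.35, 0.2, 0, 0, 0, 0.35, 0.2, 0, 0, 0, 0.35, 0.1, 0, -0.5, 0, 0.35, 0, 0, -0.5, 0, 0.35, 0, 0, -0.5, 0, 0.35, 0, 0, -0.5, 0]

```text
time: 15.9
tcp_pos: [0.5485, -0.2249, 0.1542]
orientation: [0.952, -0.305, -0.0, 0.0]
wrist_force: [0.0, -0.0, -0.5]
grip_width: 0.0299
finger_force: 0.0
```

>>> move_arm:
  motion: [0.3, 0, 0, 0, -1, 0.3, 0, 0, 0, -1, 0.3, 0, 0, 0, -1, 0.3, 0, 0, 0, -1, 0.3, 0, 0, 0, -1, 0.3, 0, 0, 0, -1, 0.3, 0, 0, 0, -1, 0.3, 0, 0, 0, -1, 0.3, 0, 0, 0, -1, 0.3, 0, 0, 0, -1, 0.3, 0, 0, 0, -1, 0.3, 0, 0, 0, -1, 0.3, 0, 0, 0, -1, 0.3, 0, 0, 0, -1, 0.3, 0, 0, 0, -1, 0.3, 0, 0, 0, -1, 0.3, 0, 0, 0, -1, 0.3, 0, 0, 0, -1, 0.3, 0, 0, 0, 0]

```text
time: 17.8
tcp_pos: [0.5485, -0.225, 0.1532]
orientation: [0.889, 0.458, -0.0, -0.0]
wrist_force: [-0.3, -0.2, 0.0]
grip_width: 0.0261
finger_force: 0.0
```

>>> move_arm:
  motion: [0.3, -0.5, -0.35, 0, 0, 0.3, -0.5, -0.35, 0, 0, 0.3, -0.5, -0.35, 0, 0, 0.3, -0.45, -0.3, 0, 0, 0.3, 0, 0, 0, 0]

```text
time: 18.3
tcp_pos: [0.4329, -0.2668, 0.153]
orientation: [0.891, 0.455, -0.002, -0.001]
wrist_force: [-0.5, 0.5, 0.1]
grip_width: 0.0255
finger_force: 0.0
```

```bash
python3 p.py; python3 c.py i 0
```

```text
t 18.3 tcp st [-0.2034  0.0018  0.153 ] yaw err deg -0.26107790961239874 F [-0.5099  0.496   0.0885] 0.025485810729639184
wrist [(array([-0.2806,  0.1297, -0.0014]), 0.97), (array([-0.1048,  0.0033,  0.0264]), 0.85)]
scene [(array([-0.2799,  0.1317,  0.0043]), 0.85), (array([-0.1047,  0.0035,  0.0229]), 0.8)]
```

View pics/i2.png

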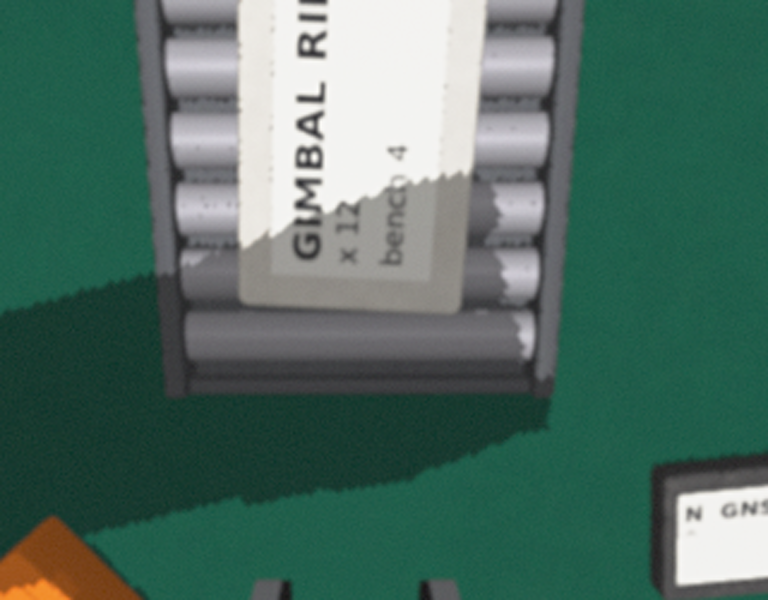

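Rear corners are at (240,303) and (462,314); the left edge reaches the top at (239,0) and the right edge at (487,0).

Run:
```python
from h import *
np.set_printoptions(precision=4,suppress=True)
S=np.load('S.npy');f=lambda L:np.array(L)/2.4+[170,0]
print(w2st(S,atz('wrist',f([(167,397),(551,396)]),.0225)))
C=w2st(S,atz('wrist',f([(240,303),(462,314),(239,5),(487,5)]),.058));print(C)
im=cv2.imread('pics/i.png').astype(int)
# subpixel side edges: warmth/brightness jump per row near the predicted edges
g=im.sum(2)
for nm,a,b in (('L',2,0),('R',3,1)): d=C[a]-C[b];print(nm,np.arctan2(d[1],d[0]))
d=C[0]-C[1];print('rear',np.arctan2(-d[0],d[1]))
```

```text
[[-0.1748  0.0618  0.0225]
 [-0.1742 -0.0668  0.0225]]
[[-0.1409  0.0309  0.058 ]
 [-0.1438 -0.031   0.058 ]
 [-0.0684  0.028   0.058 ]
 [-0.0682 -0.0338  0.058 ]]
L -0.040237165090098864
R -0.03745092754639207
rear -0.04661178665457929
```

The carton is centred to within a few mm and about -0.04 rad off square, leaving roughly 6 mm or more to the rails. Next I push from behind, first into the mouth.

>>> move_arm:
  motion: [0.3, 0, 0, 0.5, -0.04, 0.3, 0, 0, 0.5, 0, 0.3, 0, 0, 0.5, 0, 0.3, 0, 0, 0.5, 0, 0.3, 0.18, 0, 0, 0, 0.3, 0.18, 0, 0, 0, 0.3, 0.18, 0, 0, 0, 0.3, 0.18, 0, 0, 0, 0.3, 0.08, 0, 0, 0, 0.3, 0.08, 0, 0, 0, 0.3, 0.08, 0, 0, 0, 0.3, 0.08, 0, 0, 0, 0.3, 0.08, 0, 0, 0, 0.3, 0.08, 0, 0, 0, 0.3, 0.08, 0, 0, 0, 0.3, 0, 0, 0, 0, 0.3, 0, 0, 0, 0]

```text
time: 20.2
tcp_pos: [0.4736, -0.212, 0.0532]
orientation: [0.888, 0.46, -0.0, -0.0]
wrist_force: [1.0, -0.2, -0.3]
grip_width: 0.0254
finger_force: 0.0
```

```bash
python3 p.py; python3 c.py j 0
cat > e.py <<'E'
# carton pose by fitting outline-of top face: white mask edges at z=.058
from h import *
np.set_printoptions(precision=4,suppress=True)
S=np.load('S.npy')
for c in ('wrist','side'):
    imaging.capture(c)
    for d in finder.outline_of('carton',c)[:2]:
        m=d['pixels'].astype(np.uint8);v,u=np.nonzero(m)
        print(c,round(d['p'],2),'box',u.min(),u.max(),v.min(),v.max())
        if c!='wrist': continue
        L=[];R=[]
        for r in range(v.min()+8,v.max()-8,2):
            w=np.nonzero(m[r])[0]
            if len(w): L.append((w.min(),r));R.append((w.max()+1,r))
        for n,P in(('L',L),('R',R)):
            Q=w2st(S,atz(c,P,.058));k=(Q[:,0]<.2)
            a,b=np.polyfit(Q[:,0],Q[:,1],1);rs=Q[:,1]-a*Q[:,0]-b;k=abs(rs)<.002
            a,b=np.polyfit(Q[k,0],Q[k,1],1);print(n,'ang',a,'x',Q[:,0].min(),Q[:,0].max(),'y at ends',a*Q[:,0].min()+b,a*Q[:,0].max()+b)
E
python3 e.py
```

```text
t 20.2 tcp st [-0.1351  0.0006  0.0532] yaw err deg 0.39040541528536143 F [ 0.9789 -0.1803 -0.3087] 0.02536547100128069
wrist [(array([-0.0772, -0.0001,  0.0266]), 0.98)]
scene [(array([-0.2819,  0.1342, -0.0017]), 0.68), (array([-0.0761,  0.0044,  0.0222]), 0.61)]
wrist 0.82 box 231 415 9 257
L ang -0.04972908199368933 x -0.11788702707931134 -0.034697077188846216 y at ends 0.03354002869326337 0.02940306885410952
R ang -0.04974389717116597 x -0.11754419358785641 -0.034436592752639494 y at ends -0.02765532758936616 -0.0317894235394555
side 0.92 box 303 349 205 235
side 0.58 box 267 291 174 200
```

Centred (y ≈ +0.001) and -0.05 rad askew, with about 8 mm to each rail. I continue.

>>> move_arm:
  motion: [0.3, 0.08, 0, 0, 0.05, 0.3, 0.08, 0, 0, 0, 0.3, 0.08, 0, 0, 0, 0.3, 0.08, 0, 0, 0, 0.3, 0.08, 0, 0, 0, 0.3, 0.08, 0, 0, 0, 0.3, 0.08, 0, 0, 0, 0.3, 0.08, 0, 0, 0, 0.3, 0.08, 0, 0, 0, 0.3, 0.08, 0, 0, 0, 0.3, 0.08, 0, 0, 0, 0.3, 0.08, 0, 0, 0, 0.3, 0.08, 0, 0, 0, 0.3, 0.08, 0, 0, 0, 0.3, 0.08, 0, 0, 0, 0.3, 0.08, 0, 0, 0, 0.3, 0.08, 0, 0, 0, 0.3, 0.08, 0, 0, 0, 0.3, 0, 0, 0, 0]

```text
time: 22.5
tcp_pos: [0.5159, -0.1528, 0.0533]
orientation: [0.889, 0.458, 0.0, -0.0]
wrist_force: [-0.1, 0.2, 0.4]
grip_width: 0.0255
finger_force: 0.0
```

```bash
python3 p.py; python3 e.py
```

```text
t 22.5 tcp st [-0.0623  0.0007  0.0533] yaw err deg 0.1721923998373815 F [-0.148   0.2395  0.434 ] 0.02545830810370925
wrist 0.93 box 232 415 14 259
L ang -0.056707600379123924 x -0.04675916089495325 0.03628828374446523 y at ends 0.03380616055458647 0.02909673925146691
R ang -0.0465000805618632 x -0.04663812098121031 0.03638682004570328 y at ends -0.027897576071120606 -0.03175824251751603
wrist 0.6 box 0 481 0 388
L ang 0.1482461590786935 x -0.11234216547306197 0.039485874673552544 y at ends 0.03731829960178405 0.05982622339396533
R ang 0.0005194994601667466 x -0.11208595900641125 0.040296413102775284 y at ends -0.0519168941959084 -0.05183773163585875
side 0.69 box 267 293 174 200
side 0.59 box 333 381 211 243
```

>>> move_arm:
  motion: [0.3, 0.1, 0, 0, 0, 0.3, 0.1, 0, 0, 0, 0.3, 0.1, 0, 0, 0, 0.3, 0.1, 0, 0, 0, 0.3, 0.1, 0, 0, 0, 0.3, 0.1, 0, 0, 0, 0.3, 0.1, 0, 0, 0, 0.3, 0.1, 0, 0, 0, 0.3, 0.1, 0, 0, 0, 0.3, 0.1, 0, 0, 0, 0.3, 0.1, 0, 0, 0, 0.3, 0.1, 0, 0, 0, 0.3, 0.1, 0, 0, 0, 0.3, 0.1, 0, 0, 0, 0.3, 0.1, 0, 0, 0, 0.3, 0.1, 0, 0, 0, 0.3, 0.1, 0, 0, 0, 0.3, 0.1, 0, 0, 0, 0.3, 0.1, 0, 0, 0, 0.3, 0, 0, 0, 0]

```text
time: 24.7
tcp_pos: [0.5712, -0.0752, 0.0533]
orientation: [0.889, 0.458, 0.0, -0.0]
wrist_force: [0.1, -0.2, -0.6]
grip_width: 0.0255
finger_force: 0.0
```

```bash
python3 p.py; python3 e.py
```

```text
t 24.7 tcp st [0.033  0.001  0.0533] yaw err deg 0.1905767048717371 F [ 0.0668 -0.1969 -0.5762] 0.025486984477481375
wrist 0.89 box 233 416 14 259
L ang -0.04955765155387841 x 0.04827480067186993 0.1313167777558295 y at ends 0.03325305300796186 0.029137687643289837
R ang -0.04759737040796453 x 0.048399190929655035 0.13140360336372187 y at ends -0.028031413291337275 -0.031982205055457014
side 0.96 box 375 425 222 256
side 0.87 box 267 293 175 201
```

>>> move_arm:
  motion: [0.3, 0.08, 0, 0, 0, 0.3, 0.08, 0, 0, 0, 0.3, 0.08, 0, 0, 0, 0.3, 0.08, 0, 0, 0, 0.3, 0.08, 0, 0, 0, 0.3, 0.08, 0, 0, 0, 0.3, 0.04, 0, 0, 0, 0.3, 0.03, 0, 0, 0, 0.3, 0.03, 0, 0, 0, 0.3, 0.0, 0, 0, 0]

```text
time: 25.9
tcp_pos: [0.5876, -0.0525, 0.0533]
orientation: [0.889, 0.458, 0.0, -0.0]
wrist_force: [0.6, 0.1, 0.5]
grip_width: 0.0259
finger_force: 0.0
```

```bash
python3 p.py; python3 e.py
```

```text
t 25.9 tcp st [0.061  0.0009 0.0533] yaw err deg 0.12995054446004492 F [0.6328 0.1156 0.5046] 0.025909436479602577
wrist 0.7 box 232 415 17 261
L ang -0.047999389785822404 x 0.07664541784825026 0.1592832079569114 y at ends 0.03316655453897121 0.029199991040506607
R ang -0.04804936905437149 x 0.07673942562811792 0.15935294207901976 y at ends -0.02801903837818666 -0.03198856571901543
side 0.71 box 267 293 174 201
side 0.61 box 388 438 225 262
```

>>> move_arm:
  motion: [0.3, 0.02, 0, 0, 0, 0.3, 0.02, 0, 0, 0, 0.3, 0.02, 0, 0, 0, 0.3, 0, 0, 0, 0]

```text
time: 26.5
tcp_pos: [0.5892, -0.0505, 0.0533]
orientation: [0.889, 0.458, -0.0, 0.0]
wrist_force: [-0.4, -1.4, 0.4]
grip_width: 0.0257
finger_force: 0.7
```

```bash
python3 p.py
```

```text
t 26.5 tcp st [0.0635 0.0007 0.0533] yaw err deg 0.10128963196583547 F [-0.3533 -1.4416  0.3777] 0.025694545437479798
```

>>> move_arm:
  motion: [0.3, 0.02, 0, 0, 0, 0.3, 0.02, 0, 0, 0, 0.3, 0, 0, 0, 0]

```text
time: 26.8
tcp_pos: [0.5898, -0.0504, 0.0532]
orientation: [0.889, 0.457, -0.001, 0.001]
wrist_force: [-2.4, -5.4, 2.7]
grip_width: 0.0256
finger_force: 2.8
```

```bash
python3 p.py;python3 e.py
```

```text
t 26.8 tcp st [0.064  0.0003 0.0532] yaw err deg 0.028824399451083112 F [-2.4397 -5.3761  2.6684] 0.025574586579554755
wrist 0.73 box 230 414 18 262
L ang -0.04369244689297175 x 0.07945033566862551 0.16213379842839748 y at ends 0.032881150311305035 0.02926850750574669
R ang -0.03915798979284522 x 0.07944714082722226 0.16210084621300339 y at ends -0.02877686772058133 -0.03201342067241858
side 0.77 box 267 293 173 200
side 0.65 box 389 438 225 264
```

>>> move_arm:
  motion: [0.3, 0.02, 0, 0, 0, 0.3, 0.02, 0, 0, 0, 0.3, 0, 0, 0, 0]

```text
time: 27.3
tcp_pos: [0.5905, -0.0504, 0.0532]
orientation: [0.89, 0.456, -0.002, 0.001]
wrist_force: [-3.9, -7.9, 3.9]
grip_width: 0.0255
finger_force: 4.3
```

```bash
python3 p.py;python3 e.py
```

```text
t 27.3 tcp st [ 0.0644 -0.0003  0.0532] yaw err deg -0.05190750762660242 F [-3.868  -7.9051  3.8639] 0.0254748344740555
wrist 0.75 box 228 412 20 262
L ang -0.03471148310906677 x 0.079990876227538 0.16202460125421206 y at ends 0.03226381956673911 0.029416307306101886
R ang -0.03344727460841909 x 0.07989188291287075 0.16191053189646737 y at ends -0.029227109981269133 -0.03197041025683502
side 0.85 box 268 293 174 201
side 0.73 box 389 438 225 263
```

The carton is home: centre at about 0.121, 0.0345 rad askew, 10 N against the rubber. I back off, go over the knob to its outer side and come down with the fingers shut.

>>> move_arm:
  motion: [0.3, -0.06, 0, 0, 0, 0.3, -0.14, 0, 0, 0, 0.3, -0.2, 0, 0, 0, 0.3, 0, 0, -0.5, 0, 0.3, 0, 0, -0.5, 0, 0.3, 0, 0, -0.5, 0, 0.3, 0, 0, -0.5, 0, 0.3, 0, 0, -0.3, 0, 0, 0.04, -0.47, 0, 0, 0, 0.04, -0.47, 0, 0, 0, 0.04, -0.47, 0, 0, 0, 0.04, -0.47, 0, 0, 0, 0.04, -0.47, 0, 0, 0, 0.04, -0.47, 0, 0, 0, 0.04, -0.47, 0, 0, 0, 0.04, -0.47, 0, 0, 0, 0, 0, 0, 0, 0, 0, 0, 0, 0]

```text
time: 29.3
tcp_pos: [0.4361, 0.0589, 0.1683]
orientation: [0.889, 0.458, 0.0, 0.0]
wrist_force: [-0.1, -0.3, 1.0]
grip_width: -0.0003
finger_force: 0.0
```

```bash
python3 p.py
python3 - <<'E'
from h import *
S=np.load('S.npy')
for c in('scene','side'):
    imaging.capture(c)
    for n in('bolt_knob','carton'): print(c,n,[(np.round(w2st(S,d['centre'])[0],4),round(d['p'],2)) for d in finder.spot_point(n,c)])
E
```

```text
t 29.3 tcp st [0.0632 0.1889 0.1683] yaw err deg 0.17102007043669348 F [-0.139  -0.2623  0.992 ] -0.0002772210659082857
scene bolt_knob [(array([0.0624, 0.1526, 0.0866]), 0.69)]
scene carton [(array([ 0.1201, -0.0005,  0.0229]), 0.62), (array([-0.2782,  0.1343,  0.001 ]), 0.57)]
side bolt_knob [(array([0.0655, 0.1549, 0.0866]), 0.58)]
side carton [(array([-0.2807,  0.133 ,  0.0017]), 0.86), (array([ 0.1203, -0.0002,  0.0208]), 0.59)]
```

>>> move_arm:
  motion: [0, 0.03, 0, 0.5, 0, 0, 0, 0, 0.5, 0, 0, 0, 0, 0.5, 0, 0, 0, 0, 0, 0, 0, 0, 0.12, 0, 0, 0, 0, 0.12, 0, 0, 0, 0, 0.12, 0, 0, 0, 0, 0.12, 0, 0, 0, 0, 0.12, 0, 0, 0, 0, 0.12, 0, 0, 0, 0, 0.12, 0, 0, 0, 0, 0.12, 0, 0, 0, 0, 0.12, 0, 0, 0, 0, 0.12, 0, 0, 0, 0, 0.12, 0, 0, 0, 0, 0, 0, 0]

```text
time: 31.2
tcp_pos: [0.4917, 0.021, 0.0933]
orientation: [0.889, 0.457, 0.0, 0.0]
wrist_force: [-0.3, 0.8, -0.1]
grip_width: -0.0001
finger_force: 0.0
```

```bash
python3 p.py
```

```text
t 31.2 tcp st [0.0648 0.1217 0.0933] yaw err deg 0.05361490187187028 F [-0.3344  0.8048 -0.1086] -9.141604112659034e-05
```

>>> move_arm:
  motion: [0, 0, 0.05, 0, 0, 0, 0, 0.04, 0, 0, 0, 0, 0.04, 0, 0, 0, 0, 0.03, 0, 0, 0, 0, 0.02, 0, 0, 0, 0, 0, 0, 0]

```text
time: 31.8
tcp_pos: [0.496, 0.0178, 0.093]
orientation: [0.889, 0.458, -0.002, -0.001]
wrist_force: [-7.4, 4.7, 6.2]
grip_width: -0.0002
finger_force: 4.6
```

```bash
python3 p.py
```

```text
t 31.8 tcp st [0.0647 0.1163 0.093 ] yaw err deg 0.1944056315350484 F [-7.45    4.6851  6.197 ] -0.00018486027188842656
```

The bolt is at its shut stop (y = 0.116 as predicted, 9 N). I back off, raise and verify.

>>> move_arm:
  motion: [0, 0, -0.15, 0, 0, 0, 0, -0.25, 0, 0, 0, 0, 0, -0.5, 0, 0, 0, 0, -0.5, 0, 0, 0, 0, -0.5, 0, 0, 0, 0, -0.5, 0, 0, -0.5, 0.3, -0.5, 0, 0, -0.5, 0.3, -0.5, 0, 0, -0.5, 0.3, -0.5, 0, 0, -0.5, 0, -0.5, 0, 0, 0, 0, 0, 0, 0, 0, 0, 0, 0, 0, 0, 0, 0, 0]

```text
time: 33.1
tcp_pos: [0.46, -0.0781, 0.2924]
orientation: [0.889, 0.458, -0.0, -0.0]
wrist_force: [-0.4, 1.0, 0.1]
grip_width: 0.0001
finger_force: 0.0
```

```bash
python3 p.py; python3 e.py
python3 - <<'E'
from h import *
S=np.load('S.npy');im=snap('wrist','z')
for n in('bolt_knob','carton','small_carton','checker','puck'): print(n,[(np.round(w2st(S,d['centre'])[0],4),np.round(d['centre'],3),round(d['p'],2)) for d in finder.spot_point(n,'wrist')][:2])
E
```

```text
t 33.1 tcp st [-0.0342  0.0896  0.2924] yaw err deg 0.20936423897440853 F [-0.3791  0.9826  0.1359] 0.0001298567003208361
wrist 0.94 box 369 442 0 66
L ang -0.029647056719110873 x 0.08182430341721522 0.12486574898922788 y at ends 0.038086777113238136 0.03681072493509215
R ang -0.04362535494587373 x 0.08180312255867866 0.12474465755171302 y at ends -0.029263144734545225 -0.031136484440537005
wrist 0.61 box 314 320 331 337
bolt_knob [(array([0.064 , 0.0938, 0.0872]), array([0.514, 0.004, 0.087]), 0.88)]
carton [(array([0.1201, 0.0005, 0.0292]), array([ 0.622, -0.005,  0.029]), 0.79), (array([0.0634, 0.0954, 0.0855]), array([0.512, 0.004, 0.086]), 0.41)]
small_carton [(array([-0.1387, -0.2036, -0.0021]), array([ 0.638, -0.334, -0.002]), 0.67)]
checker [(array([ 0.0114, -0.2164,  0.0012]), array([ 0.735, -0.219,  0.001]), 0.81)]
puck [(array([-0.2343, -0.1384,  0.0012]), array([ 0.529, -0.374,  0.001]), 0.68)]Traceback (most recent call last):
  File "e.py", line 16, in <module>
    Q=w2st(S,atz(c,P,.058));k=(Q[:,0]<.2)
             ~~~^^^^^^^^^^
  File "h.py", line 12, in atz
    o,r=ray(c,uv); return o+r*((z-o[2])/r[:,2])[:,None]
        ~~~^^^^^^
  File "h.py", line 8, in ray
    d=np.c_[(f[:,0]-K[0,2])/K[0,0],(f[:,1]-K[1,2])/K[1,1]];u=d.copy()
             ~^^^^^
IndexError: index 0 is out of bounds for axis 1 with size 0
```

View pics/z.png

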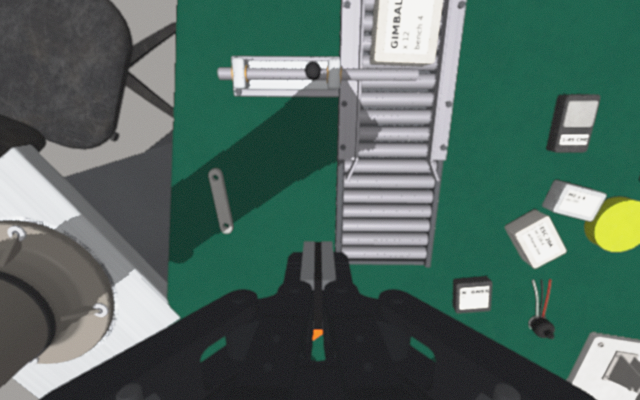

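The picture shows the carton home between the rails at (405,30), the bolt rod shut across the lane behind it with its tip at about (432,76), and the knob at (313,70). The other parts haven't moved. I hand the job in.

```bash
python3 -c "
from rig import job; print(job.sign_off())"
```

```text
the job is handed in; nothing more can be done
None
```

I pushed the bolt back, pushed the carton home against the end stop, shut the bolt behind it and handed the job in at about 33 s; by the last camera measurements the carton is within about 1 mm of home and 0.03–0.04 rad of square, but sign-off returned no verdict.

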